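# Load a coverslip chamber into a cell imager on a loading fork

### The job

Pick up the loading fork, lift the steel coverslip chamber off its stand on the fork's bare blade, carry it level to the cell imager and slide it in under the sprung clip until it clicks and is home against both stop posts, wherever the stop is set. Set it down flat on the rails, draw the fork out from under it and lay the fork flat on the worktop again. Never touch the chamber with the gripper, push gently, and leave the other things alone.

Things in the scene. Friction and masses are not known exactly. Their poses are not given: they have to be found in the camera images.
- fork: Loading fork, 165 long, flat on the worktop. Origin: underside of the blade, where the chamber's centre should ride; x along the blade to its tip, z up. Blade 3 thick, 24 wide, x -150..10 mm, the last 8 mm 16 wide. Cross shoulder: front face x = -27, top 4 mm above the blade; a chamber touching it has its centre at x = -4. Blue handle fin x -155..-65, 18 wide, z 6..30. Mass 120 g.
- fork_grip (a point): Point to grip on the fork's handle: fork frame (-105, 0, 20) mm; close the fingers across the fin (18 mm, along the fork's y).
- chamber: Coverslip chamber: bright steel ring with a glass bottom, 46 mm diameter, 8 mm high, about 60 g, slippery (friction about 0.25). Origin: centre of its underside; z up; yaw means nothing.
- stand: Loading stand, fixed: black foot, two grey rails. Origin on the worktop under its centre; front is -x. The chamber lies on the rails, top at z = 34 mm, within 5 mm of the centre. Between them a slot 32 wide along x, open at both ends, floor at z = 10 mm. Two steel pins (to z = 41 mm) stand behind the chamber at x = 21, y = +-19.5 mm.
- imager: Cell imager, fixed: white box x -46..110, y +-66 mm with a rear hump 80 high from x = 50 mm. Origin on the worktop; front is -x, z up. On it two grey rails, tops at z = 50 mm, x -45..52, beside a fork slot 32 wide on the centre line y = 0, floor at z = 36 mm, open at the front. Across the rails is clamped a dark stop carriage with two posts and a clip.
- stage (a point): Imager frame (0, 0, 50) mm, x the way in. The carriage is clamped at another setting each time, not measured: with the chamber home, touching both posts, the centre of its underside lies at x = -16..0, y = 0, z = 0 here. Seen from that home point: posts 8 mm across, 10 high at (17, +-21) mm; a tongue fills the slot from x = 17 up to the rails' height. Posts are rigid and do not shift.
- clip (a joint): Sprung clip on the carriage, rad: 0 down, 0.08 on the rim of a home chamber. Lead-in z 56..69 mm, from 21 mm ahead of the home point to 3 behind. Push in 0 to 3 mm above the rails: force climbs to 3-5 N over the last 4 mm, drops at the click 1.7 mm before home, climbs again at the posts: stop by 5 N, ease to 1 N, then lower. Over 8 N harms it; short of the click it springs back.
- bottle_dye: Bystander: small bottle with a red cap, 38 mm across, 75 mm high; origin under its centre.
- timer: Bystander: white timer, 62x66x20 mm; origin under its centre.
- petri_dish: Bystander: petri dish, 91 mm across, 16 mm high; origin under its centre.
Mind the look-alikes: they are no part of the job. Of the things like the chamber, leave any that is brown, red or yellow; of the rest the smaller one is meant.

How it is judged:
By the outcome, as a careful person would: the job done as asked, in the order asked, and still so for the second after the job is handed in, with the robot touching nothing.
It also fails if it takes over 72 s, if anything falls off the work surface, if the arm or the gripper's body presses on something with over 40 N, if the wrist force passes 120 N, or if a joint passes its speed limit or range.

### The arm

A 6-joint arm with a two-finger parallel gripper is mounted at the origin on a cart in front of the work surface, level with it; the furniture and walls round the work are solid. World frame = base frame: x ahead of the robot, y to its left, z up, the work surface at z = 0. Lengths are in m, angles in rad, forces in N, time in s.
With the tool pointing down it reaches from about 0.3 to 0.875 m from the base axis. Payload 6.4 kg.
Tool frame: the origin (TCP) lies between the finger pads; the fingertips stand ctrl.tip_extent ahead of it and the grasp point (between the pads) is the TCP (ctrl.tip_extent is the distance from the TCP to the fingertips, in m); z points along the fingers, y is the line along which they close (so a half turn about z gives the same grasp; the last joint's range is limited). The gripper opens to 85 mm and grips with 20 to 120 N. Pads are 22 mm wide; open, the fingers measure 114 mm over their backs; the gripper's body (76 mm by 85 mm) begins 54 mm behind the grasp point. The pads swing forward as they close: fully open they stand 13 mm farther back than shut.
Start: joints at [0.899, 0.181, 1.607, -0, 1.354, -0.206], TCP at [0.258, 0.514, 0.25] pointing down, gripper open.
Joint ranges: [-2.99, 2.99], [-0.89, 2.07], [0.3, 2.58], [-1.14, 4.28], [0, 2.63], [-3.12, 3.12]. Speed limits (rad/s): [2.57, 2.57, 3.01, 3.14, 3.14, 3.14].

### API

Orientations are given as a unit quaternion [w, x, y, z].
In Python, from bench import ctrl gives the robot as it stands.
- The arm moves only by the tool send_rows, never from a script. Its arguments are lists of equal length, an entry for each row: "dr": the turn, a rotation vector about the tool's x, y, z in units of 6 degrees (1.0 is 6 degrees), a list of three; "xyz": the shift along the tool's x, y, z in cm, a list of three; "jaw": the opening in per cent of the stroke, from 0 (shut) to 100 (fully open). In form: {"dr": [[wx, wy, wz], ...], "xyz": [[dx, dy, dz], ...], "jaw": [jaw, ...]}. A call has exactly 8 rows; each row is the pose to reach, as a shift and turn from the pose commanded when the call began, along the tool's axes at that moment; what a row does not reach only later rows make up. A row lasts 1/8 s, in which the tool goes at most 62.5 mm and 10.7 degrees, less where a joint would pass 70% of its speed; a pose out of reach is approached as far as the arm can. A call with a gripper value outside its range is refused whole. The fingers move at their own pace and stop on an object; the grip force is fixed at half the most. Time passes only in rows, so rows that repeat a pose let the fingers close, or fill a call up. It gives the time, the measured TCP pose, the force, the opening and the grip force at its end, in the units of the state.
- ctrl.get_obs(): the state, without advancing time (a new reading comes with each control period).
- ctrl.camera(name): name is "scene" or "top" or "wrist"; returns the picture (480x640x3 uint8, red, green, blue); there is no depth.
- ctrl.calibration(name): a dict with "camera_matrix" (3x3 intrinsics, pixels), "world_from_camera" (4x4, takes a point from camera to world coordinates). Camera axes: x right, y up, looking along -z (the intrinsics and any distortion apply to the point x, -y, -z); pixel columns grow to the right and rows downward; lengths in m; the calibration is good to about 2 mm. The wrist camera is an equidistant fisheye: a pixel r from the principal point sees the ray r / f radians off the axis. A picture is of the moment at which its call begins: read the wrist's pose just before it. calibration takes no time and is no camera call; for the wrist camera it gives the pose at the moment of the call.
- ctrl.hand_in(): hands the job in; it is judged then, once.
The state is a dict: "time_s": time; "q": joint angles; "dq": joint speeds; "joint_efforts": joint torques, N m; "eef_pos": TCP position; "eef_rot": TCP orientation; "wrist_force": force on the tool from outside, world axes, zero at the start; "torque": the same for the moment, N m; "opening": opening from 0.0 (shut) to 1.0 (fully open); "grasp_force": force on a finger pad.
Only numpy, scipy, OpenCV 4.12 (cv2) and the standard library are available. Lean on these libraries where they do the work, as an engineer would, in place of code of your own. Each camera call takes 0.05 s, during which the arm holds its last target. There are 200 camera calls.

## Working session

There is one attempt and no reset: what is moved stays moved. The work goes in short steps, Python scripts to look and compute and a tool call to move; the robot and the scene stay as the last step left them, time stands still between calls to the robot, and variables do not carry over. Pictures are saved under pics/ and viewed, at most 10 in all, crops included, and the job is handed in when it is done.

Besides the shell and the picture viewer there is one more tool, called after "Emit:" as name(argument=value, ...) on one line, values as JSON. send_rows: Moves the arm, as the interface text tells. Its arguments: {"type":"object","properties":{"dr":{"type":"array","items":{"type":"array","items":{"type":"number"}}},"xyz":{"type":"array","items":{"type":"array","items":{"type":"number"}}},"jaw":{"type":"array","items":{"type":"number"}}},"required":["dr","xyz","jaw"]}

```bash
ls; mkdir -p pics
python3 - <<'E'
from bench import ctrl
import cv2,numpy as np
np.set_printoptions(precision=4,suppress=True)
o=ctrl.get_obs();print(o['eef_pos'],o['eef_rot'],o['time_s'],ctrl.tip_extent)
for n in('scene','top'):
    im=ctrl.camera(n);cv2.imwrite(f'pics/{n}0.png',im[:,:,::-1]);c=ctrl.calibration(n);print(n,c)
E
```

```text
pics
[0.2579 0.5133 0.2494] [-0.0004  0.2308  0.973  -0.0008] 0.0 0.019
scene {'camera_matrix': array([[583.9266,   0.    , 330.2072],
       [  0.    , 583.9266, 243.3898],
       [  0.    ,   0.    ,   1.    ]]), 'world_from_camera': array([[-0.8216,  0.2459, -0.5143, -0.0867],
       [-0.5699, -0.3339,  0.7508,  1.0058],
       [ 0.0129,  0.91  ,  0.4145,  0.5882],
       [ 0.    ,  0.    ,  0.    ,  1.    ]])}
top {'camera_matrix': array([[472.892 ,   0.    , 321.2734],
       [  0.    , 472.892 , 244.0929],
       [  0.    ,   0.    ,   1.    ]]), 'world_from_camera': array([[ 0.0153,  0.9822, -0.1871,  0.3547],
       [-0.9998,  0.013 , -0.0136,  0.049 ],
       [-0.0109,  0.1873,  0.9822,  1.0399],
       [ 0.    ,  0.    ,  0.    ,  1.    ]])}
```

View pics/top0.png

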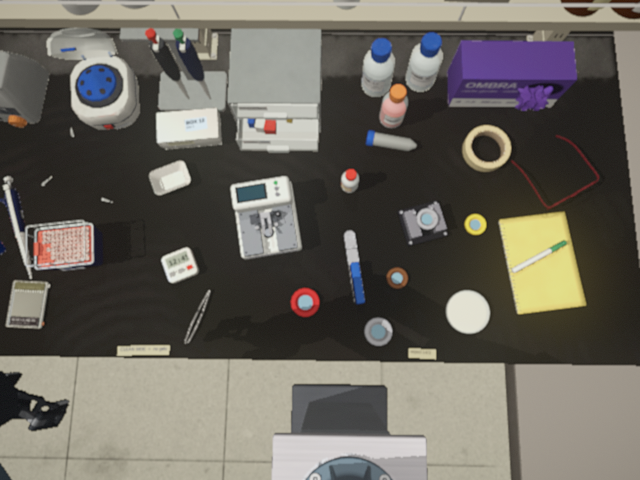

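View pics/scene0.png

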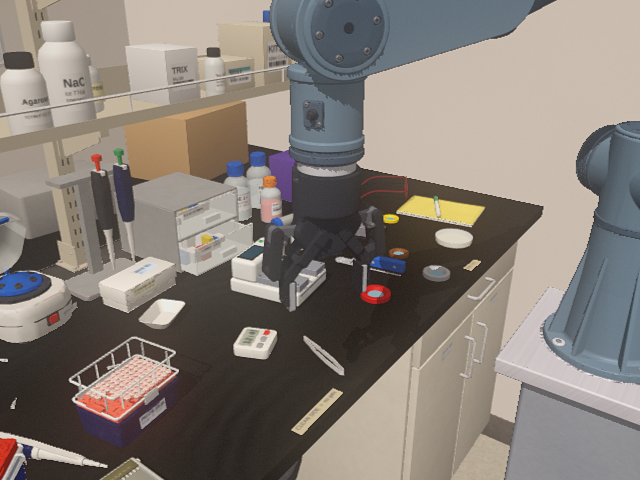

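Top view: the fork is at (354,268), handle toward the robot, and the imager is at (265,218) with its hump away from the robot. Ring-like things are the red one (305,302), brown (397,278), yellow (475,225), a loose grey one (378,332), and the ring on the stand (428,218). Red, brown and yellow are excluded. Of the two steel ones, I expect the one on the stand to be the smaller, so I'll confirm that in a crop.

Run:
```python
import cv2,numpy as np
im=cv2.imread('pics/top0.png')
c=cv2.resize(im[165:360,225:505],None,fx=2.85,fy=2.85,interpolation=cv2.INTER_CUBIC);cv2.imwrite('pics/crop0.png',c);print(c.shape)
```

```text
(556, 798, 3)
```

View pics/crop0.png

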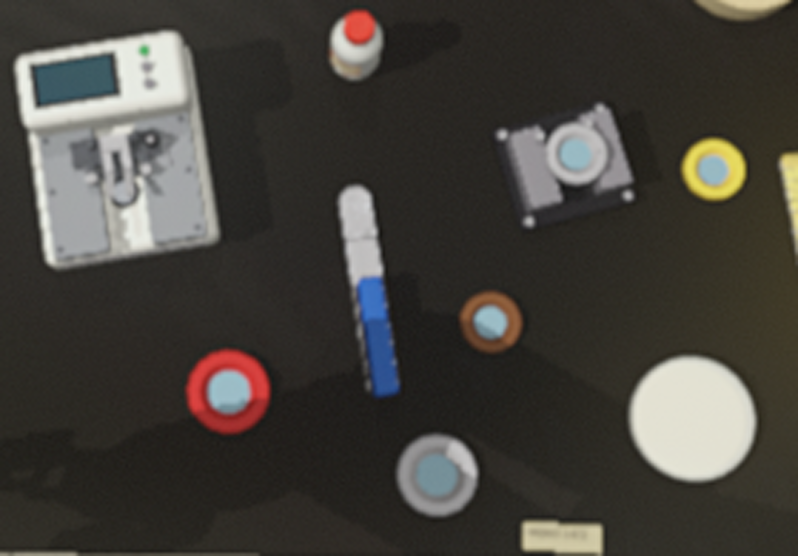

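The crop confirms it. The ring on the stand at top-picture (427,219) is about 22 px ≈ 46 mm across, while the loose steel ring at (378,332) is about 28 px ≈ 60 mm. The stand ring is the one meant. Next I measure everything in the top view.

```bash
cat > h.py <<'E'
import cv2,numpy as np
from scipy.spatial.transform import Rotation as R
np.set_printoptions(precision=4,suppress=True)
def pts(c,px,z):
    """pixels -> world points on plane z (pinhole)"""
    px=np.atleast_2d(np.array(px,float));K=c['camera_matrix'];T=c['world_from_camera']
    n=(px-K[:2,2])/K[0,0];d=np.c_[n[:,0],-n[:,1],-np.ones(len(n))]@T[:3,:3].T
    return T[:3,3]+d*((z-T[2,3])/d[:,2])[:,None]
def fish(c,px,z):
    px=np.atleast_2d(np.array(px,float));K=c['camera_matrix'];T=c['world_from_camera']
    n=(px-K[:2,2])/K[0,0];r=np.linalg.norm(n,axis=1)+1e-9;s=np.sin(r)/r
    d=np.c_[n[:,0]*s,-n[:,1]*s,-np.cos(r)]@T[:3,:3].T
    return T[:3,3]+d*((z-T[2,3])/d[:,2])[:,None]
def fishproj(c,P):
    K=c['camera_matrix'];T=c['world_from_camera'];p=(np.atleast_2d(P)-T[:3,3])@T[:3,:3]
    rho=np.hypot(p[:,0],p[:,1]);a=np.arctan2(rho,-p[:,2]);u=p[:,:2]/(rho[:,None]+1e-12)*[1,-1]
    return K[:2,2]+K[0,0]*a[:,None]*u
def rot(q): return R.from_quat([q[1],q[2],q[3],q[0]])
def plan(o,pos,yaw):
    """shift(cm) and turn(6deg) in tool axes to TCP pos, tool down, tool x along world yaw"""
    x=np.array([np.cos(yaw),np.sin(yaw),0]);z=np.array([0,0,-1.]);M=np.c_[x,np.cross(z,x),z]
    r=rot(o['eef_rot']);print('xyz',r.inv().apply(np.array(pos)-o['eef_pos'])*100,'dr',np.degrees((r.inv()*R.from_matrix(M)).as_rotvec())/6)
def tool(o): 
    m=rot(o['eef_rot']).as_matrix();print('t',o['time_s'],'pos',o['eef_pos'],'toolx',m[:,0],'z',m[:,2],'F',o['wrist_force'],'op',o['opening'],o['grasp_force'])
E
python3 - <<'E'
from h import *
from bench import ctrl
im=cv2.imread('pics/top0.png');hsv=cv2.cvtColor(im,cv2.COLOR_BGR2HSV);c=ctrl.calibration('top')
def box(m,name,z):
    k=np.argwhere(m>0)[:,::-1]
    r=cv2.minAreaRect(k.astype(np.float32));b=cv2.boxPoints(r);p=pts(c,b,z);print(name,r,len(k));print(p)
    q=pts(c,k,z)[:,:2];m0=q.mean(0);u,s,v=np.linalg.svd(q-m0,full_matrices=False);d=v[0]*np.sign(v[0,0]);print('mean',m0,'yaw',np.degrees(np.arctan2(d[1],d[0])),'along',((q-m0)@d).min(),((q-m0)@d).max())
roi=np.zeros(im.shape[:2],np.uint8);roi[225:308,338:370]=255
blue=cv2.inRange(hsv,(100,120,60),(125,255,255))&roi;box(blue,'fin',.03)
gray=cv2.inRange(hsv,(0,0,110),(180,60,255))&roi;box(gray,'blade',.003)
# circles etc
roi=np.zeros(im.shape[:2],np.uint8);roi[195:245,395:455]=255
g=cv2.cvtColor(im,cv2.COLOR_BGR2GRAY);big=cv2.resize(g[190:250,390:460],None,fx=8,fy=8,interpolation=cv2.INTER_CUBIC)
h=cv2.HoughCircles(big,cv2.HOUGH_GRADIENT,1.5,60,param1=80,param2=30,minRadius=70,maxRadius=105);print('hough',None if h is None else h[0]/8+[390,190,0])
m=cv2.inRange(hsv,(80,35,120),(110,255,255))&roi;k=np.argwhere(m>0)[:,::-1];print('glass',k.mean(0),len(k),pts(c,k.mean(0),.035))
cv2.imwrite('pics/cropS.png',np.hstack([cv2.resize(im[195:245,395:460],None,fx=6,fy=6,interpolation=cv2.INTER_CUBIC),cv2.resize(im[205:255,230:295],None,fx=6,fy=6,interpolation=cv2.INTER_CUBIC)]))
# imager body outline
w=cv2.inRange(hsv,(0,0,110),(180,70,255));roi[:]=0;roi[170:265,225:306]=255;w&=roi;box(w,'imager',.05)
E
```

```text
fin ((357.3513488769531, 283.10809326171875), (41.42854309082031, 9.535140991210938), 80.53767395019531) 363
[[ 0.5053  0.0021  0.03  ]
 [ 0.509  -0.0182  0.03  ]
 [ 0.4216 -0.0327  0.03  ]
 [ 0.418  -0.0127  0.03  ]]
mean [ 0.4631 -0.0151] yaw 8.454403007964734 along -0.04414761065690589 0.04450057952640524
blade ((352.2567443847656, 255.54054260253906), (51.785682678222656, 12.165525436401367), 80.53767395019531) 384
[[ 0.5827  0.0174  0.003 ]
 [ 0.5876 -0.0095  0.003 ]
 [ 0.4728 -0.0285  0.003 ]
 [ 0.4681 -0.0021  0.003 ]]
mean [ 0.5458 -0.0022] yaw 5.841456686124296 along -0.07726760522128151 0.03974346481686063
hough [[427.2188 218.9688  10.55  ]]
glass [426.2644 218.8506] 87 [[ 0.6051 -0.1651  0.035 ]]
imager ((265.2010498046875, 216.65658569335938), (76.11383819580078, 62.13429260253906), 80.78897094726562) 4000
[[0.6743 0.268  0.05  ]
 [0.6986 0.1343 0.05  ]
 [0.5315 0.1037 0.05  ]
 [0.5083 0.2334 0.05  ]]
mean [0.5968 0.181 ] yaw 3.345315125065531 along -0.08334824052610372 0.09575321398511312
```

View pics/cropS.png

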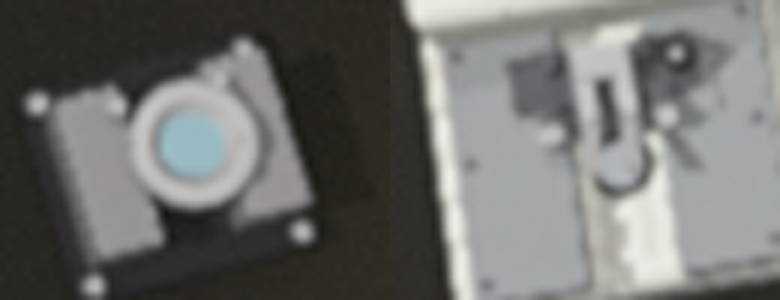

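Run:
```python
from h import *
from bench import ctrl
c=ctrl.calibration('top');o=ctrl.get_obs()
s=pts(c,[[401.2,212.2],[435.5,202.8],[410.5,242.7],[445.3,233.5]],.011);print('screws',s)
print('centre',s.mean(0),'yaws',[np.degrees(np.arctan2(*(s[a]-s[b])[1::-1])) for a,b in((0,2),(1,3))],[np.degrees(np.arctan2(*((s[a]-s[b])[[0,1]]*[-1,1]))) for a,b in((0,1),(2,3))])
print('chamber',pts(c,[[427,218.9]],.042))
p=pts(c,[[256.7,227.2],[276.2,224.2]],.06);d=p[0]-p[1];print('posts',p,np.linalg.norm(d),np.degrees(np.arctan2(-d[0],d[1])))
w=ctrl.calibration('wrist');print(w);M=rot(o['eef_rot']).as_matrix();print(M,M.T@(w['world_from_camera'][:3,3]-o['eef_pos']))
print('hover');plan(o,[.468,-.0145,.10],np.radians(8.7)); plan(o,[.468,-.0145,.10],np.radians(188.7))
```

```text
screws [[ 0.6257 -0.1146  0.011 ]
 [ 0.6485 -0.1919  0.011 ]
 [ 0.5564 -0.134   0.011 ]
 [ 0.5782 -0.2114  0.011 ]]
centre [ 0.6022 -0.163   0.011 ] yaws [np.float64(15.63205743901639), np.float64(15.57120554900902)] [np.float64(16.402994596636983), np.float64(15.730342863149014)]
chamber [[ 0.6033 -0.1652  0.042 ]]
posts [[0.5761 0.2005 0.06  ]
 [0.5831 0.1592 0.06  ]] 0.04190981898402724 9.72250753796233
{'camera_matrix': array([[371.6483,   0.    , 310.3701],
       [  0.    , 371.6483, 230.1594],
       [  0.    ,   0.    ,   1.    ]]), 'world_from_camera': array([[ 0.4493, -0.8629, -0.2315,  0.199 ],
       [ 0.8934,  0.4335,  0.1184,  0.5431],
       [-0.0018, -0.26  ,  0.9656,  0.3733],
       [ 0.    ,  0.    ,  0.    ,  1.    ]])}
[[-0.8935  0.4491 -0.001 ]
 [ 0.4491  0.8935 -0.0012]
 [ 0.0004 -0.0016 -1.    ]] [ 0.066  -0.0002 -0.1238]
hover
xyz [-42.4843 -37.7067  14.9915] dr [-0.0102  0.0174 24.1021]
xyz [-42.4843 -37.7067  14.9915] dr [-0.0134 -0.0078 -5.8979]
```

Emit:
send_rows(dr=[[0,0,-0.8],[0,0,-1.6],[0,0,-2.4],[0,0,-3.2],[0,0,-4],[0,0,-4.8],[0,0,-5.5],[0,0,-5.9]], xyz=[[-5.3,-4.7,1.5],[-10.6,-9.4,3],[-15.9,-14.1,5],[-21.2,-18.8,7],[-26.5,-23.5,9],[-31.8,-28.2,11],[-37.1,-33,13],[-42.5,-37.7,15]], jaw=[50,50,50,50,50,50,50,50])

```text
time_s: 1.1
eef_pos: [0.4375, 0.0626, 0.1235]
eef_rot: [0.0, -0.077, 0.997, 0.0]
wrist_force: [1.1, 0.4, 0.0]
opening: 0.501
grasp_force: 0.0
```

Run:
```python
from h import *
from bench import ctrl
o=ctrl.get_obs();tool(o);plan(o,[.468,-.0145,.021],np.radians(188.7))
w=ctrl.calibration('wrist');im=ctrl.camera('wrist')[:,:,::-1].copy();cv2.imwrite('pics/w0.png',im)
a=np.radians(8.7);d=np.array([np.cos(a),np.sin(a),0])
print(fishproj(w,[[.468,-.0145,.03],np.array([.468,-.0145,.003])+.115*d]))
```

```text
t 1.1 pos [0.4375 0.0626 0.1235] toolx [-0.9882 -0.153  -0.0005] z [ 0.0005  0.0001 -1.    ] F [1.1337 0.3949 0.0144] op 0.5014551247387605 0.0
xyz [-1.8247 -8.0868 10.2519] dr [-0.0001  0.0052  0.0172]
[[186.1082 268.5204]
 [214.1626 383.2758]]
```

View pics/w0.png

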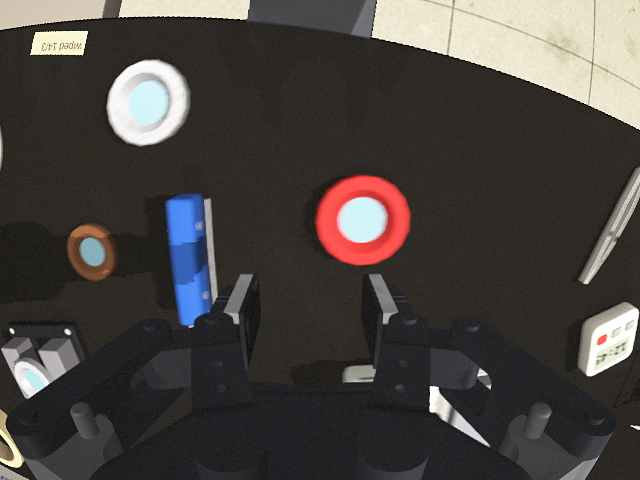

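The wrist view shows the fin at (187,262), where I predicted it. The fingers hide the blade side, so I'll turn the tool by half a turn so the camera looks at the blade.

Emit:
send_rows(dr=[[0,0,1.7],[0,0,3.4],[0,0,5.1],[0,0,6.8],[0,0,8.5],[0,0,10.2],[0,0,11.9],[0,0,13.6]], xyz=[[-0.3,-1,0],[-0.5,-2,0],[-0.7,-3,0],[-1,-4,0],[-1.2,-5,0],[-1.5,-6,0],[-1.7,-7,0],[-1.8,-8.1,0]], jaw=[50,50,50,50,50,50,50,50])

```text
time_s: 2.15
eef_pos: [0.467, -0.013, 0.1237]
eef_rot: [-0.0, 0.596, 0.803, -0.0]
wrist_force: [0.1, 0.3, 0.4]
opening: 0.501
grasp_force: 0.0
```

Emit:
send_rows(dr=[[0,0,1.7],[0,0,3.4],[0,0,5.1],[0,0,6.8],[0,0,8.5],[0,0,10.2],[0,0,11.9],[0,0,13.6]], xyz=[[0,0,0],[0,0,0],[0,0,0],[0,0,0],[0,0,0],[0,0,0],[0,0,0],[0,0,0]], jaw=[50,50,50,50,50,50,50,50])

```text
time_s: 3.15
eef_pos: [0.4669, -0.0127, 0.1237]
eef_rot: [-0.0, 0.976, 0.218, -0.0]
wrist_force: [-0.4, 0.2, -0.9]
opening: 0.503
grasp_force: 0.0
```

Run:
```python
from h import *
from bench import ctrl
o=ctrl.get_obs();tool(o);print(o['q']);plan(o,[.468,-.0145,.021],np.radians(8.7))
w=ctrl.calibration('wrist');im=ctrl.camera('wrist')[:,:,::-1].copy();cv2.imwrite('pics/w1.png',im)
a=np.radians(8.7);d=np.array([np.cos(a),np.sin(a),0]);g=np.array([.468,-.0145,0])
print(fishproj(w,[g+[0,0,.03],g+.115*d+[0,0,.003]]))
```

```text
t 3.15 pos [ 0.4669 -0.0127  0.1237] toolx [ 0.905   0.4254 -0.0006] z [-0.0007  0.0002 -1.    ] F [-0.3551  0.2276 -0.9459] op 0.5027052509798915 0.0
[-0.2821  0.1026  1.978   0.      1.0617  0.8494]
xyz [ 0.0255  0.2176 10.2657] dr [-0.0041  0.0062  2.7455]
[[314.0836 240.4644]
 [363.9269  65.4863]]
```

View pics/w1.png

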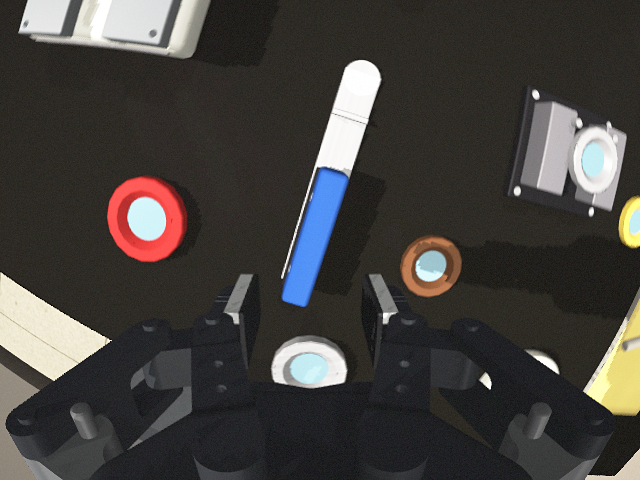

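The wrist picture shows the fork with its tip at (363,62), the fin around (315,238), the stand and chamber at (595,160) and the imager front top left. I'll refine the fork and cross-check the chamber and stand from this second view.

Run:
```python
from h import *
from bench import ctrl
w=ctrl.calibration('wrist');im=cv2.imread('pics/w1.png');hsv=cv2.cvtColor(im,cv2.COLOR_BGR2HSV)
m=cv2.inRange(hsv,(100,120,150),(125,255,255));k=np.argwhere(m>0)[:,::-1]
q=fish(w,k,.03)[:,:2].astype(np.float32);r=cv2.minAreaRect(q*1000);print('fin',r,len(k))
m=cv2.inRange(hsv,(0,0,190),(180,40,255));m[:,:300]=0;m[:50]=0;m[170:]=0;m[:,400:]=0
k=np.argwhere(m>0)[:,::-1];q=fish(w,k,.003)[:,:2].astype(np.float32);r=cv2.minAreaRect(q*1000);print('blade',r,cv2.boxPoints(r))
m=cv2.inRange(hsv,(80,30,150),(110,255,255));m[:,:560]=0;m[:120]=0;m[200:]=0;m[:,619:]=0
k=np.argwhere(m>0)[:,::-1];print('glass',k.mean(0),len(k),fish(w,k.mean(0),.035),'outer',fish(w,[[595,160]],.042))
print('screws',fish(w,[[536,95],[517.5,191],[591,212]],.011))
```

```text
fin ((467.4715270996094, -13.669912338256836), (89.53456115722656, 18.033336639404297), 7.825727939605713) 4002
blade ((546.158447265625, -3.7013702392578125), (79.45207977294922, 24.379287719726562), 7.90757942199707) [[505.1331   2.907 ]
 [508.4872 -21.2404]
 [587.1837 -10.3098]
 [583.8297  13.8377]]
glass [592.308  159.1574] 591 [[ 0.6047 -0.1681  0.035 ]] outer [[ 0.603  -0.1648  0.042 ]]
screws [[ 0.6261 -0.116   0.011 ]
 [ 0.5569 -0.1346  0.011 ]
 [ 0.5772 -0.2116  0.011 ]]
```

Run:
```python
from h import *
from bench import ctrl
o=ctrl.get_obs();plan(o,[.4705,-.0138,.021],np.radians(8))
```

```text
xyz [ 0.2845  0.2583 10.2659] dr [-0.004   0.0066  2.7958]
```

Emit:
send_rows(dr=[[0,0,1.4],[0,0,2.8],[0,0,2.8],[0,0,2.8],[0,0,2.8],[0,0,2.8],[0,0,2.8],[0,0,2.8]], xyz=[[0.15,0.13,1.5],[0.3,0.26,3],[0.3,0.26,5],[0.3,0.26,7],[0.3,0.26,8.5],[0.3,0.26,9.5],[0.3,0.26,10.1],[0.3,0.26,10.2]], jaw=[50,50,50,50,50,50,50,50])

```text
time_s: 4.2
eef_pos: [0.4711, -0.0139, 0.0219]
eef_rot: [-0.0, 0.997, 0.076, -0.0]
wrist_force: [0.1, 0.1, -0.6]
opening: 0.498
grasp_force: 0.0
```

Emit:
send_rows(dr=[[0,0,0],[0,0,0],[0,0,0],[0,0,0],[0,0,0],[0,0,0],[0,0,0],[0,0,0]], xyz=[[0,0,0],[0,0,0],[0,0,0],[0,0,0],[0,0,0],[0,0,0],[0,0,0],[0,0,0]], jaw=[10,5,5,5,5,5,5,5])

```text
time_s: 5.2
eef_pos: [0.4716, -0.014, 0.0227]
eef_rot: [0.0, 0.997, 0.076, 0.0]
wrist_force: [-1.4, 0.4, 5.9]
opening: 0.225
grasp_force: 58.9
```

Run:
```python
from h import *
from bench import ctrl
o=ctrl.get_obs();tool(o);print(o['torque'])
```

```text
t 5.2 pos [ 0.4716 -0.014   0.0227] toolx [0.9884 0.1516 0.001 ] z [ 0.001  -0.0003 -1.    ] F [-1.404   0.364   5.9465] op 0.2248501294937527 58.86919319629669
[0.0842 0.2776 0.0312]
```

Run:
```python
from h import *
from bench import ctrl
o=ctrl.get_obs();plan(o,[.4297,-.2137,.0227+.07],np.radians(15.7))
```

```text
xyz [-7.1584 19.1076 -7.0025] dr [ 0.005  -0.0088 -1.1633]
```

Emit:
send_rows(dr=[[0,0,0],[0,0,0],[0,0,0],[0,0,0],[0,0,0],[0,0,0],[0,0,0],[0,0,0]], xyz=[[0,0,-0.3],[0,0,-1],[0,0,-2],[0,0,-3.2],[0,0,-4.5],[0,0,-5.8],[0,0,-6.6],[0,0,-7]], jaw=[5,5,5,5,5,5,5,5])

```text
time_s: 6.2
eef_pos: [0.4713, -0.014, 0.0927]
eef_rot: [0.0, 0.997, 0.076, 0.0]
wrist_force: [0.7, 0.2, -2.3]
opening: 0.223
grasp_force: 58.7
```

```bash
cat > fk.py <<'E'
from h import *
from bench import ctrl
def forkpx(w,im,o):
    """blade edges -> tool frame, given blade top at tool z offset"""
    M=rot(o['eef_rot']).as_matrix()
    return M
E
python3 - <<'E'
from h import *
from bench import ctrl
o=ctrl.get_obs();tool(o);plan(o,[.4297,-.2137,.0227+.07],np.radians(15.7))
w=ctrl.calibration('wrist');im=ctrl.camera('wrist')[:,:,::-1].copy();cv2.imwrite('pics/w2.png',im);np.save('w2.npy',w['world_from_camera'])
hsv=cv2.cvtColor(im,cv2.COLOR_BGR2HSV);M=rot(o['eef_rot']).as_matrix()
m=cv2.inRange(hsv,(0,0,150),(180,50,255));n,l,st,ce=cv2.connectedComponentsWithStats(m)
for i in range(1,n):
    if st[i,4]>300:
        k=np.argwhere(l==i)[:,::-1];q=(fish(w,k,o['eef_pos'][2]-.0227+.003)-o['eef_pos'])@M
        r=cv2.minAreaRect((q[:,:2]*1000).astype(np.float32));print(st[i],np.round(r[0],1),np.round(r[1],1),round(r[2],2),'xmax',q[:,0].max())
E
```

```text
t 6.2 pos [ 0.4713 -0.014   0.0927] toolx [0.9885 0.1515 0.0008] z [ 0.0009 -0.0002 -1.    ] F [ 0.7317  0.2247 -2.3143] op 0.22269323444673073 58.732386231422424
xyz [-7.1414 19.112  -0.003 ] dr [ 0.0041 -0.0076 -1.1647]
[   0    0  111  133 9217] [ 108.5 -120.4] [70.5 60.5] 88.66 xmax 0.1386100107772329
[  279     9    64   263 11685] [62.  0.] [105.7  24. ] 0.13 xmax 0.11491174363360686
[ 533   27   99  102 6277] [100.3 130.1] [62.5 47.6] 82.96 xmax 0.12582207712602028
[116 264  29  29 316] [  5.7 -82.9] [17.9  9.7] 58.47 xmax 0.011047818432893233
[ 535  307   87   87 5069] [-43.9 160.7] [51.5 74.3] 29.54 xmax -0.016451033330383134
[   0  361   56   47 1408] [ -81.4 -187. ] [37.1 62.1] 9.01 xmax -0.060823877609236895
[ 558  419   82   61 3662] [-177.7  279.9] [ 71.1 197.2] 24.85 xmax -0.12214175243590776
```

View pics/w2.png

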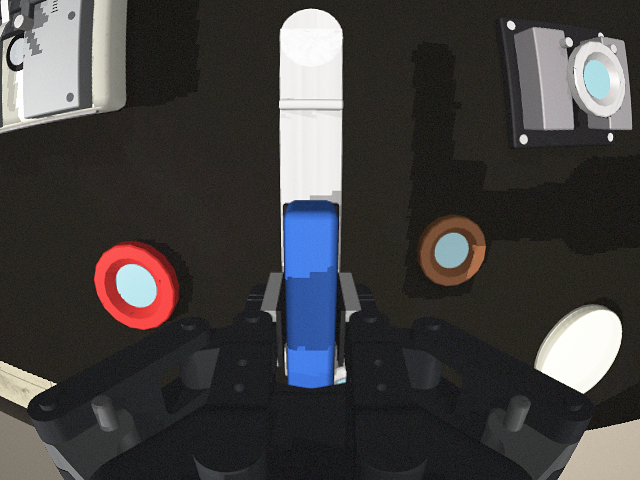

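The fork is held straight: blade tip at tool x = 114.9 mm, y = 0, width 24.0 mm. In the picture the tip is at (311,10) and the shoulder at (311,104). Now to the point in front of the stand.

Emit:
send_rows(dr=[[0,0,-0.15],[0,0,-0.3],[0,0,-0.5],[0,0,-0.7],[0,0,-0.9],[0,0,-1.1],[0,0,-1.16],[0,0,-1.16]], xyz=[[-1,2,0],[-2.2,5,0],[-3.4,8.5,0],[-4.7,12,0],[-5.8,15,0],[-6.7,17.5,0],[-7.1,18.8,0],[-7.1,19.1,0]], jaw=[5,5,5,5,5,5,5,5])

```text
time_s: 7.25
eef_pos: [0.4297, -0.2137, 0.0917]
eef_rot: [-0.0, 0.991, 0.136, -0.0]
wrist_force: [0.0, -0.5, -0.8]
opening: 0.223
grasp_force: 58.8
```

Run:
```python
from h import *
from bench import ctrl
o=ctrl.get_obs();tool(o)
w=ctrl.calibration('wrist');im=ctrl.camera('wrist')[:,:,::-1].copy();cv2.imwrite('pics/w3.png',im)
cv2.imwrite('pics/w3s.png',im[:330,120:520]);np.savez('w3.npz',T=w['world_from_camera'])
```

```text
t 7.25 pos [ 0.4297 -0.2137  0.0917] toolx [ 0.9632  0.2688 -0.0002] z [-0.0003  0.0005 -1.    ] F [ 0.0267 -0.4705 -0.795 ] op 0.22334089704116378 58.815497159957886
```

View pics/w3s.png

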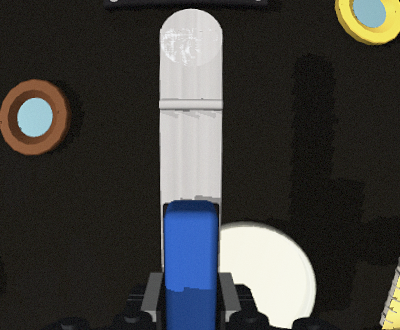

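Emit:
send_rows(dr=[[0,0,0],[0,0,0],[0,0,0],[0,0,0],[0,0,0],[0,0,0],[0,0,0],[0,0,0]], xyz=[[0,-0.1,1],[0,-0.1,2.5],[0,-0.1,4],[0,-0.1,4.5],[0.5,-0.1,4.5],[1.2,-0.1,4.5],[1.8,-0.1,4.5],[2,-0.1,4.5]], jaw=[5,5,5,5,5,5,5,5])

```text
time_s: 8.3
eef_pos: [0.4496, -0.2071, 0.0474]
eef_rot: [0.0, 0.991, 0.137, 0.0]
wrist_force: [-0.2, 0.2, -1.6]
opening: 0.219
grasp_force: 58.8
```

Emit:
send_rows(dr=[[0,0,0],[0,0,0],[0,0,0],[0,0,0],[0,0,0],[0,0,0],[0,0,0],[0,0,0]], xyz=[[0.5,0,0],[1.2,0,0],[2,0,0],[2.8,0,0],[3.6,0,0],[4.1,0,0],[4.4,0,0],[4.5,0,0]], jaw=[5,5,5,5,5,5,5,5])

```text
time_s: 9.3
eef_pos: [0.4922, -0.1948, 0.0469]
eef_rot: [-0.0, 0.991, 0.136, -0.0]
wrist_force: [0.3, 0.3, -1.5]
opening: 0.226
grasp_force: 58.8
```

Run:
```python
from h import *
from bench import ctrl
o=ctrl.get_obs();tool(o)
w=ctrl.calibration('wrist');im=ctrl.camera('wrist')[:,:,::-1].copy();cv2.imwrite('pics/w4.png',im)
cv2.imwrite('pics/w4s.png',cv2.resize(im[:240,180:450],None,fx=2,fy=2));np.savez('w4.npz',T=w['world_from_camera'])
```

```text
t 9.3 pos [ 0.4922 -0.1948  0.0469] toolx [ 0.9628  0.2702 -0.0001] z [-0.0002  0.0001 -1.    ] F [ 0.3437  0.3316 -1.4546] op 0.22600841228664859 58.81533086299896
```

View pics/w4s.png

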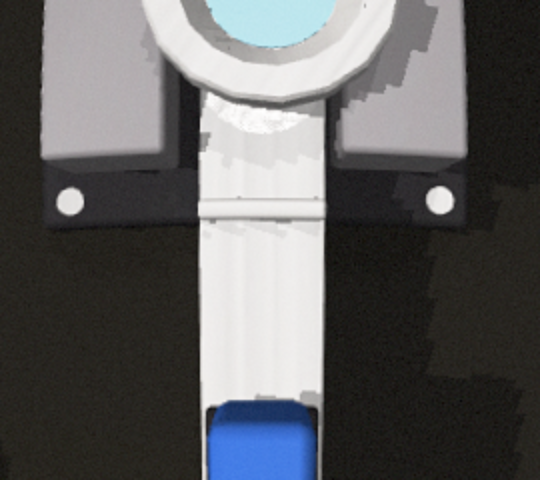

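Run:
```python
from h import *
from bench import ctrl
o=ctrl.get_obs();w=ctrl.calibration('wrist');M=rot(o['eef_rot']).as_matrix()
def t(px,z): return (fish(w,np.array(px)/2+[180,0],z)-o['eef_pos'])@M*1000
print('under edge',t([[275,103]],.034)); print('top edge near, left, right',t([[273,88],[145,0],[396,0]],.042))
print('glass edge l r near',t([[205,0],[337,0],[272,48]],.035))
print('rails',t([[163,150],[342,150]],.034),'blade',t([[199,150],[326,150],[262,212]],.027))
P=(np.array([.603,-.165,.034])-o['eef_pos'])@M;print('pred',P*1000)
```

```text
under edge [[95.697   2.5493 12.8872]]
top edge near, left, right [[ 96.6709   2.0595   4.8872]
 [114.039  -20.2394   4.8877]
 [114.2847  23.6549   4.8838]]
glass edge l r near [[116.1141 -10.2274  11.8867]
 [116.2551  13.9408  11.8845]
 [106.1997   2.0049  11.8864]]
rails [[ 87.0675 -17.8073  12.8898]
 [ 86.9601  14.7121  12.8869]] blade [[ 87.9578 -11.7963  19.8892]
 [ 87.9696  12.3976  19.887 ]
 [ 75.6707   0.2016  19.8892]]
pred [114.7738   1.1788  12.8857]
```

Wrist view: the blade runs between the rails with gaps on both sides, and the chamber's near edge is at crop (275,103). That puts the chamber centre at tool x≈119, y≈+1.8. I'll go forward 16 mm and 0.8 mm right, then raise gently.

Emit:
send_rows(dr=[[0,0,0],[0,0,0],[0,0,0],[0,0,0],[0,0,0],[0,0,0],[0,0,0],[0,0,0]], xyz=[[0.2,0.08,0],[0.6,0.08,0],[1,0.08,0],[1.3,0.08,0],[1.5,0.08,0],[1.6,0.08,0],[1.6,0.08,0],[1.6,0.08,0]], jaw=[5,5,5,5,5,5,5,5])

```text
time_s: 10.35
eef_pos: [0.5077, -0.1913, 0.0469]
eef_rot: [-0.0, 0.991, 0.136, -0.0]
wrist_force: [-0.3, 0.8, -0.9]
opening: 0.225
grasp_force: 58.8
```

Run:
```python
from h import *
from bench import ctrl
o=ctrl.get_obs();tool(o);M=rot(o['eef_rot']).as_matrix()
w=ctrl.calibration('wrist');im=ctrl.camera('wrist')[:,:,::-1].copy();cv2.imwrite('pics/w5.png',im)
hsv=cv2.cvtColor(im,cv2.COLOR_BGR2HSV);m=cv2.inRange(hsv,(80,30,120),(100,255,255));m[:,:250]=0;m[:,370:]=0;m[110:]=0
k=np.argwhere(m>0)[:,::-1].astype(np.float32);q=((fish(w,k,.0355)-o['eef_pos'])@M*1000)[:,:2].astype(np.float32);print('glass',cv2.minEnclosingCircle(q))
print('col',im[60:130:2,311,1],'side cols',im[40:100:2,285,1])
```

```text
t 10.35 pos [ 0.5077 -0.1913  0.0469] toolx [ 0.9628  0.2702 -0.0001] z [-0.0001  0.     -1.    ] F [-0.2534  0.8301 -0.8905] op 0.22527825680176417 58.8158243894577
glass ((102.15191650390625, 0.7708369493484497), 12.062175750732422)
col [231 232 237 180 181 186 184 185 234 238 238 236 238 238 239 240 199 161
 198 230 201 227 225 222 168 162 223 223 224 223 226 225 228 237 235] side cols [230 233 233 231 233 235 182 147 148 155 151 144 162 162 233 240 239 239
 237 238 235 236 238 214 175 234 225 226 228 227]
```

The chamber centre is at fork x = -2.7, y = +0.8, just clear of the shoulder. Raising.

Emit:
send_rows(dr=[[0,0,0],[0,0,0],[0,0,0],[0,0,0],[0,0,0],[0,0,0],[0,0,0],[0,0,0]], xyz=[[0,0,-0.15],[0,0,-0.4],[0,0,-0.55],[0,0,-0.65],[0,0,-0.75],[0,0,-0.9],[0,0,-1.05],[0,0,-1.2]], jaw=[5,5,5,5,5,5,5,5])

```text
time_s: 11.4
eef_pos: [0.5077, -0.1913, 0.059]
eef_rot: [-0.0, 0.991, 0.136, -0.0]
wrist_force: [0.1, 0.1, -2.7]
opening: 0.225
grasp_force: 58.8
```

Emit:
send_rows(dr=[[0,0,0],[0,0,0],[0,0,0],[0,0,0],[0,0,0],[0,0,0],[0,0,0],[0,0,0]], xyz=[[0,0,-0.2],[0,0,-0.6],[0,0,-1.1],[0,0,-1.7],[0,0,-2.3],[0,0,-2.8],[0,0,-3.1],[0,0,-3.2]], jaw=[5,5,5,5,5,5,5,5])

```text
time_s: 12.4
eef_pos: [0.5078, -0.1914, 0.0912]
eef_rot: [0.0, 0.991, 0.136, 0.0]
wrist_force: [-1.3, -0.4, -1.3]
opening: 0.225
grasp_force: 58.8
```

```bash
cat > g.py <<'E'
from h import *
from bench import ctrl
def glass(n,dz=-.0182):
    """chamber glass centre in tool frame (mm), glass plane dz below the TCP"""
    o=ctrl.get_obs();tool(o);M=rot(o['eef_rot']).as_matrix()
    w=ctrl.calibration('wrist');im=ctrl.camera('wrist')[:,:,::-1].copy();cv2.imwrite(f'pics/{n}.png',im)
    hsv=cv2.cvtColor(im,cv2.COLOR_BGR2HSV);m=cv2.inRange(hsv,(80,30,100),(100,255,255));m[:,:240]=0;m[:,380:]=0;m[110:]=0
    k=np.argwhere(m>0)[:,::-1].astype(np.float32)
    if len(k): 
        q=((fish(w,k,o['eef_pos'][2]+dz)-o['eef_pos'])@M*1000)[:,:2].astype(np.float32);print('glass',cv2.minEnclosingCircle(q),len(k))
    return o,im,w
E
python3 - <<'E'
from g import *
o,im,w=glass('w6')
# imager: posts at (.5761,.2005),(.5831,.1592)
a=np.radians(9.7);d=np.array([np.cos(a),np.sin(a)]);pm=(np.array([.5761,.2005])+[.5831,.1592])/2;home=pm-.017*d
org=home+.004*d;print('home',home)
for back in(.09,):
    t=org-(.1049+back)*d;print(t);plan(o,[t[0],t[1],o['eef_pos'][2]],a)
im=cv2.imread('pics/top0.png');hsv=cv2.cvtColor(im,cv2.COLOR_BGR2HSV);m=cv2.inRange(hsv,(0,0,110),(180,70,255))
c=ctrl.calibration('top')
# front edge of imager: lowest bright pixel per column; left edge: leftmost per row
k=[];
for x in range(245,296):
    r=np.where(m[170:275,x]>0)[0];k.append((x,r.max()+170))
p=pts(c,k,.048);print('front',np.degrees(-np.arctan(np.polyfit(p[:,1],p[:,0],1)[0])),p[:,:2][[0,25,50]])
E
```

```text
t 12.4 pos [ 0.5078 -0.1914  0.0912] toolx [0.9628 0.2701 0.0002] z [ 0.0002 -0.0001 -1.    ] F [-1.2583 -0.3805 -1.2721] op 0.22533081443980724 58.784215450286865
glass ((101.75452423095703, 0.8005105257034302), 11.914240837097168) 2872
home [0.5628 0.177 ]
[0.3747 0.1448]
xyz [ -3.738  -35.9699  -0.0073] dr [ 0.0017 -0.0016  0.995 ]
front 10.281366658910812 [[0.5113 0.2246]
 [0.5207 0.1716]
 [0.53   0.1186]]
```

The chamber rides at fork x = -3.1, y = +0.8. Carrying it to the front of the imager, smoothly.

Emit:
send_rows(dr=[[0,0,0],[0,0,0],[0,0,0],[0,0,0],[0,0,0],[0,0,0],[0,0,0],[0,0,0]], xyz=[[-0.3,-0.6,0],[-0.8,-1.8,0],[-1.4,-3.6,0],[-2.0,-6,0],[-2.6,-8.8,0],[-3.1,-11.8,0],[-3.5,-14.8,0],[-3.7,-17.8,0]], jaw=[5,5,5,5,5,5,5,5])

```text
time_s: 13.45
eef_pos: [0.4226, -0.0285, 0.0907]
eef_rot: [-0.0, 0.991, 0.136, -0.0]
wrist_force: [0.4, 0.8, -0.7]
opening: 0.222
grasp_force: 58.8
```

Emit:
send_rows(dr=[[0,0,0.1],[0,0,0.2],[0,0,0.35],[0,0,0.5],[0,0,0.65],[0,0,0.8],[0,0,0.9],[0,0,0.97]], xyz=[[0,-3,0],[0,-6,0],[0,-9,0],[0,-11.8,0],[0,-14.2,0],[0,-16.2,0],[0,-17.5,0],[0,-18.2,0]], jaw=[5,5,5,5,5,5,5,5])

```text
time_s: 14.45
eef_pos: [0.3738, 0.146, 0.0908]
eef_rot: [-0.0, 0.996, 0.086, -0.0]
wrist_force: [-0.4, -0.1, -1.4]
opening: 0.224
grasp_force: 58.8
```

Run:
```python
from g import *
o,im,w=glass('w7')
g=cv2.cvtColor(im,cv2.COLOR_BGR2GRAY);print(g[0:60:4,140:500:12])
```

```text
t 14.45 pos [0.3738 0.146  0.0908] toolx [ 0.9851  0.172  -0.0005] z [-0.0006  0.     -1.    ] F [-0.3871 -0.1171 -1.3617] op 0.22433815833591944 58.8425749540329
glass ((101.85173797607422, 0.5786061882972717), 11.871654510498047) 2849
[[ 35  36  35  37  37  43  36  36  36  38  39 246 248 174 184 201 238 243
  211  28  33  38  37  43  39  37  35  31  35  39]
 [ 38  41  34  41  40  40  38  32  34  32  35 245 249 167 181 204 216 243
  242  32  31  39  39  27  37  41  32  38  34  40]
 [ 43  34  35  42  41  41  39  32  35  31 217 246 160 169 183 208 213 239
  243  34  35  40  42  38  33  38  40  38  38  39]
 [ 36  36  42  37  41  39  34  36  39  32 245 246 160 166 231 228 218 222
  243  34  38  34  36  32  37  35  40  38  41  39]
 [ 36  41  39  42  37  38  32  37  38  38 246 250 136 230 231 230 221 221
  242 158  37  37  39  35  36  44  42  40  35  38]
 [ 33  43  39  41  30  40  40  36  31  40 246 217 152 229 228 228 230 228
  244 246  34  33  37  34  37  45  40  39  34  32]
 [ 39  34  38  38  37  37  36  40  39  36 246 148 149 229 230 231 230 228
  248 243  30  35  37  41  39  39  39  
[... 312 characters left out ...]
231 229 230 230 230 234
  233 245  35  40  36  32  33  26  27  40  36  38]
 [ 36  36  40  39  39  44  36  36  35  35 245 151 230 229 228 230 229 236
  232 242  43  42  29  30  33  26  30  27  42  42]
 [ 42  36  43  40  37  35  38  36  38  38 244 150 194 228 230 229 227 232
  237 239  44  41  27  25  33  28  29  30  41  40]
 [ 39  42  41  41  41  35  40  36  39  37 244 149 225 233 233 230 229 228
  243 243  44  43  25  32  28  37  25  30  41  37]
 [ 39  36  39  33  43  37  36  40  37  36 241 143 214 230 231 230 230 226
  245 246  37  38  33  24  30  24  29  28  29  36]
 [ 41  38  39  40  44  35  44  40  40  36 244 231 153 230 231 230 230 224
  245 245  44  39  25  33  30  26  33  30  22  39]]
```

Emit:
send_rows(dr=[[0,0,0],[0,0,0],[0,0,0],[0,0,0],[0,0,0],[0,0,0],[0,0,0],[0,0,0]], xyz=[[0.3,0,0],[0.9,0,0],[1.7,0,0],[2.5,0,0],[3.2,0,0],[3.7,0,0],[4,0,0],[4,0,0]], jaw=[5,5,5,5,5,5,5,5])

```text
time_s: 15.5
eef_pos: [0.4144, 0.1521, 0.0909]
eef_rot: [-0.0, 0.996, 0.086, -0.0]
wrist_force: [-0.1, 0.9, -1.9]
opening: 0.222
grasp_force: 58.9
```

Run:
```python
from g import *
o,im,w=glass('w8')
t=ctrl.camera('top')[:,:,::-1].copy();cv2.imwrite('pics/top8.png',t);np.savez('w8.npz',T=w['world_from_camera'])
a=cv2.resize(im[0:250,100:520],(420*800//420,250*800//420))[:330] # scale 1.905
a=cv2.resize(im[0:170,100:520],None,fx=1.9,fy=1.9)
b=cv2.resize(t[195:260,225:310],None,fx=4,fy=4,interpolation=cv2.INTER_CUBIC)
H=np.zeros((a.shape[0]+b.shape[0],a.shape[1],3),np.uint8);H[:a.shape[0]]=a;H[a.shape[0]:,:b.shape[1]]=b
cv2.imwrite('pics/comp.png',H);print(H.shape,a.shape)
```

```text
t 15.5 pos [0.4144 0.1521 0.0909] toolx [ 0.9852  0.1712 -0.0001] z [-0.0001 -0.     -1.    ] F [-0.0527  0.8646 -1.8515] op 0.22189176016024503 58.85319113731384
glass ((101.8201904296875, 0.42243969440460205), 11.871260643005371) 2850
(583, 798, 3) (323, 798, 3)
```

View pics/comp.png

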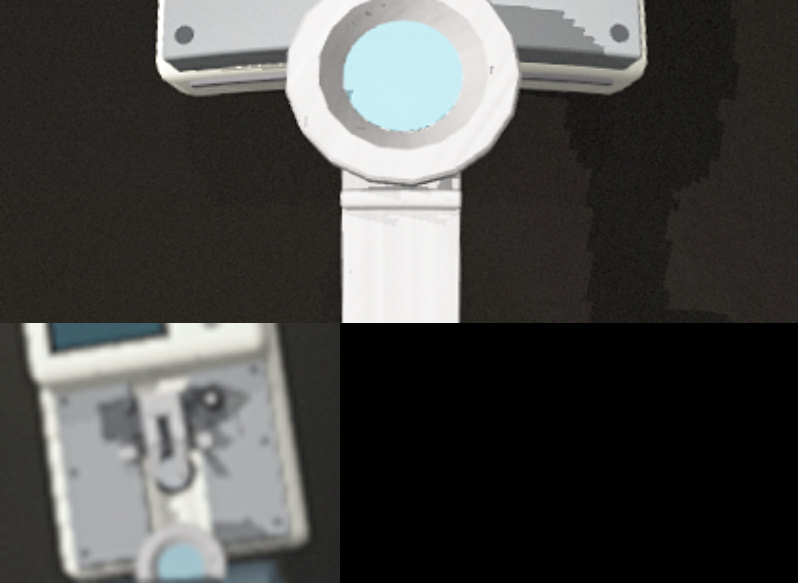

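Composite: rail screws at (184,34) and (619,33) are symmetric about the blade. The chamber is centred at (403,78). In the top crop the posts are at (130,454) and (205,440), and the glass is at (180,560).

Run:
```python
from g import *
o=ctrl.get_obs();M=rot(o['eef_rot']).as_matrix();w=ctrl.calibration('wrist')
tf=lambda P:(P-o['eef_pos'])@M*1000
s=tf(fish(w,np.array([[184,34],[619,33]])/1.9+[100,0],.05));d=s[1]-s[0]
print('screws tool',s,'mid',s.mean(0),'turn deg',np.degrees(np.arctan2(-d[0],d[1])))
s=tf(fish(w,np.array([[190,94],[613,93]])/1.9+[100,0],.042));d=s[1]-s[0];print('front corners',s,s.mean(0),np.degrees(np.arctan2(-d[0],d[1])))
c=ctrl.calibration('top');t=cv2.imread('pics/top8.png');hsv=cv2.cvtColor(t,cv2.COLOR_BGR2HSV)
m=cv2.inRange(hsv,(80,40,110),(105,255,255));m[:245]=0;m[262:]=0;m[:,:258]=0;m[:,282:]=0;k=np.argwhere(m)[:,::-1];print(k.mean(0),len(k))
print('glass top->tool',tf(pts(c,k.mean(0),.0727)))
p=tf(pts(c,[[257.5,227.75],[276.25,224.25]],.06));d=p[1]-p[0];print('posts tool',p,p.mean(0),np.degrees(np.arctan2(-d[0],d[1])))
```

```text
screws tool [[120.931  -51.5285  40.8253]
 [121.2788  52.5208  40.8231]] mid [121.1049   0.4961  40.8242] turn deg -0.19152212541177183
front corners [[107.1394 -52.0028  48.8304]
 [107.4683  53.0135  48.8281]] [107.3039   0.5053  48.8293] -0.1794244929485403
[270.2577 256.0515] 97
glass top->tool [[99.4491  1.2895 18.1322]]
posts tool [[166.4765 -18.4179  30.8079]
 [167.7098  22.0562  30.8066]] [167.0932   1.8192  30.8073] -1.7454241835573685
```

Emit:
send_rows(dr=[[0,0,0],[0,0,0],[0,0,0],[0,0,0],[0,0,0],[0,0,0],[0,0,0],[0,0,0]], xyz=[[0,0.05,0.2],[0,0.05,0.6],[0,0.05,1],[0,0.05,1.4],[0,0.05,1.7],[0,0.05,1.9],[0,0.05,1.95],[0,0.05,1.95]], jaw=[5,5,5,5,5,5,5,5])

```text
time_s: 16.6
eef_pos: [0.4145, 0.1516, 0.0715]
eef_rot: [0.0, 0.996, 0.086, 0.0]
wrist_force: [-0.3, 0.6, -2.4]
opening: 0.222
grasp_force: 58.9
```

Emit:
send_rows(dr=[[0,0,0],[0,0,0],[0,0,0],[0,0,0],[0,0,0],[0,0,0],[0,0,0],[0,0,0]], xyz=[[0.3,0,0],[0.7,0,0],[1.2,0,0],[1.7,0,0],[2.1,0,0],[2.4,0,0],[2.5,0,0],[2.5,0,0]], jaw=[5,5,5,5,5,5,5,5])

```text
time_s: 17.6
eef_pos: [0.4389, 0.1559, 0.0714]
eef_rot: [0.0, 0.996, 0.086, -0.0]
wrist_force: [-0.2, -0.6, -1.2]
opening: 0.227
grasp_force: 58.9
```

Run:
```python
from g import *
o,im,w=glass('w9');M=rot(o['eef_rot']).as_matrix();print('F tool',M.T@o['wrist_force'],o['torque'])
```

```text
t 17.6 pos [0.4389 0.1559 0.0714] toolx [ 0.9852  0.1711 -0.0002] z [-0.0002 -0.     -1.    ] F [-0.2228 -0.6147 -1.187 ] op 0.22691789480149338 58.85327339172363
glass ((102.00053405761719, 0.42573636770248413), 11.876943588256836) 2846
F tool [-0.3244  0.5675  1.1871] [-0.0284 -0.0199  0.0096]
```

Emit:
send_rows(dr=[[0,0,0],[0,0,0],[0,0,0],[0,0,0],[0,0,0],[0,0,0],[0,0,0],[0,0,0]], xyz=[[0.2,0,0],[0.4,0,0],[0.7,0,0],[1,0,0],[1.2,0,0],[1.4,0,0],[1.5,0,0],[1.5,0,0]], jaw=[5,5,5,5,5,5,5,5])

```text
time_s: 18.65
eef_pos: [0.4538, 0.1584, 0.0714]
eef_rot: [0.0, 0.996, 0.086, -0.0]
wrist_force: [0.4, 0.3, -2.2]
opening: 0.224
grasp_force: 58.9
```

Run:
```python
from g import *
o,im,w=glass('w10');M=rot(o['eef_rot']).as_matrix();print('F tool',M.T@o['wrist_force'],o['torque'])
```

```text
t 18.65 pos [0.4538 0.1584 0.0714] toolx [ 0.9853  0.1711 -0.0001] z [-0.0001 -0.     -1.    ] F [ 0.3605  0.271  -2.1902] op 0.2241163220822115 58.8530695438385
glass ((102.02603149414062, 0.46123287081718445), 11.896007537841797) 2855
F tool [ 0.4018 -0.2053  2.1901] [-0.0069  0.0101 -0.012 ]
```

Emit:
send_rows(dr=[[0,0,0],[0,0,0],[0,0,0],[0,0,0],[0,0,0],[0,0,0],[0,0,0],[0,0,0]], xyz=[[0.05,0,0],[0.1,0,0],[0.15,0,0],[0.2,0,0],[0.25,0,0],[0.3,0,0],[0.3,0,0],[0.3,0,0]], jaw=[5,5,5,5,5,5,5,5])

```text
time_s: 19.7
eef_pos: [0.4567, 0.159, 0.0714]
eef_rot: [0.0, 0.996, 0.086, -0.0]
wrist_force: [-0.6, -0.3, -1.7]
opening: 0.224
grasp_force: 58.9
```

Emit:
send_rows(dr=[[0,0,0],[0,0,0],[0,0,0],[0,0,0],[0,0,0],[0,0,0],[0,0,0],[0,0,0]], xyz=[[0.05,0,0],[0.1,0,0],[0.15,0,0],[0.2,0,0],[0.2,0,0],[0.2,0,0],[0.2,0,0],[0.2,0,0]], jaw=[5,5,5,5,5,5,5,5])

```text
time_s: 20.7
eef_pos: [0.4587, 0.1593, 0.0715]
eef_rot: [0.0, 0.996, 0.086, 0.0]
wrist_force: [0.6, -0.6, -3.1]
opening: 0.219
grasp_force: 58.9
```

Run:
```python
from g import *
o,im,w=glass('w11');M=rot(o['eef_rot']).as_matrix();print('F tool',M.T@o['wrist_force'],o['torque'])
```

```text
t 20.7 pos [0.4587 0.1593 0.0715] toolx [0.9853 0.1711 0.    ] z [ 0. -0. -1.] F [ 0.5905 -0.5845 -3.1392] op 0.21880411221283386 58.854913115501404
glass ((101.97884368896484, 0.46845880150794983), 11.887457847595215) 2628
F tool [0.4817 0.6769 3.1392] [-0.0343  0.0842 -0.0404]
```

Emit:
send_rows(dr=[[0,0,0],[0,0,0],[0,0,0],[0,0,0],[0,0,0],[0,0,0],[0,0,0],[0,0,0]], xyz=[[0.03,0,0],[0.06,0,0],[0.1,0,0],[0.13,0,0],[0.15,0,0],[0.15,0,0],[0.15,0,0],[0.15,0,0]], jaw=[5,5,5,5,5,5,5,5])

```text
time_s: 21.75
eef_pos: [0.4602, 0.1596, 0.0715]
eef_rot: [0.0, 0.996, 0.086, -0.0]
wrist_force: [-0.2, 0.0, -1.9]
opening: 0.225
grasp_force: 58.9
```

Run:
```python
from g import *
o,im,w=glass('w12');M=rot(o['eef_rot']).as_matrix();print('F tool',M.T@o['wrist_force'],o['torque'])
```

```text
t 21.75 pos [0.4602 0.1596 0.0715] toolx [ 0.9852  0.1711 -0.    ] z [-0. -0. -1.] F [-0.1737  0.0306 -1.8949] op 0.2253029849617905 58.85347008705139
glass ((102.04550170898438, 0.448749840259552), 11.937199592590332) 2490
F tool [-0.1658 -0.0599  1.8949] [-0.0051  0.0686  0.0434]
```

Emit:
send_rows(dr=[[0,0,0],[0,0,0],[0,0,0],[0,0,0],[0,0,0],[0,0,0],[0,0,0],[0,0,0]], xyz=[[0.03,0,0],[0.06,0,0],[0.1,0,0],[0.13,0,0],[0.15,0,0],[0.15,0,0],[0.15,0,0],[0.15,0,0]], jaw=[5,5,5,5,5,5,5,5])

```text
time_s: 22.8
eef_pos: [0.4616, 0.1598, 0.0714]
eef_rot: [-0.0, 0.996, 0.086, -0.0]
wrist_force: [-0.1, 0.3, -1.5]
opening: 0.225
grasp_force: 58.9
```

Run:
```python
from g import *
o,im,w=glass('w13');M=rot(o['eef_rot']).as_matrix();print('F tool',M.T@o['wrist_force'],o['torque'])
```

```text
t 22.8 pos [0.4616 0.1598 0.0714] toolx [ 0.9853  0.1711 -0.0002] z [-0.0002 -0.     -1.    ] F [-0.0688  0.3406 -1.5047] op 0.2246087080399482 58.85347366333008
glass ((101.38580322265625, 0.42685604095458984), 11.906241416931152) 2419
F tool [-0.0092 -0.3473  1.5047] [-0.0392  0.2663  0.0036]
```

Emit:
send_rows(dr=[[0,0,0],[0,0,0],[0,0,0],[0,0,0],[0,0,0],[0,0,0],[0,0,0],[0,0,0]], xyz=[[0.03,0,0],[0.06,0,0],[0.08,0,0],[0.1,0,0],[0.1,0,0],[0.1,0,0],[0.1,0,0],[0.1,0,0]], jaw=[5,5,5,5,5,5,5,5])

```text
time_s: 23.85
eef_pos: [0.4625, 0.16, 0.0714]
eef_rot: [-0.0, 0.996, 0.086, -0.0]
wrist_force: [-3.8, -1.5, -2.3]
opening: 0.221
grasp_force: 58.8
```

Run:
```python
from g import *
o,im,w=glass('w14');M=rot(o['eef_rot']).as_matrix();print('F tool',M.T@o['wrist_force'],o['torque'])
```

```text
t 23.85 pos [0.4625 0.16   0.0714] toolx [ 0.9853  0.1711 -0.0004] z [-0.0004 -0.     -1.    ] F [-3.7744 -1.4799 -2.2802] op 0.22095014954581618 58.840577602386475
glass ((101.22278594970703, 0.38970518112182617), 11.872942924499512) 2342
F tool [-3.971   0.8123  2.2819] [-0.1226  0.7081  0.0435]
```

Emit:
send_rows(dr=[[0,0,0],[0,0,0],[0,0,0],[0,0,0],[0,0,0],[0,0,0],[0,0,0],[0,0,0]], xyz=[[0.02,0,0],[0.04,0,0],[0.05,0,0],[0.05,0,0],[0.05,0,0],[0.05,0,0],[0.05,0,0],[0.05,0,0]], jaw=[5,5,5,5,5,5,5,5])

```text
time_s: 24.9
eef_pos: [0.4631, 0.1601, 0.0714]
eef_rot: [0.0, 0.996, 0.086, -0.0]
wrist_force: [-4.8, -0.8, -1.8]
opening: 0.224
grasp_force: 58.8
```

Run:
```python
from g import *
o,im,w=glass('w15');M=rot(o['eef_rot']).as_matrix();print('F tool',M.T@o['wrist_force'],o['torque'])
```

```text
t 24.9 pos [0.4631 0.1601 0.0714] toolx [ 0.9853  0.1711 -0.0001] z [-0.0001 -0.     -1.    ] F [-4.7577 -0.7988 -1.8176] op 0.22360211740970035 58.83000612258911
glass ((101.2115707397461, 0.3970169425010681), 11.929832458496094) 2338
F tool [-4.8241 -0.0271  1.818 ] [-0.1285  0.8836  0.0219]
```

Emit:
send_rows(dr=[[0,0,0],[0,0,0],[0,0,0],[0,0,0],[0,0,0],[0,0,0],[0,0,0],[0,0,0]], xyz=[[0.02,0,0],[0.03,0,0],[0.04,0,0],[0.04,0,0],[0.04,0,0],[0.04,0,0],[0.04,0,0],[0.04,0,0]], jaw=[5,5,5,5,5,5,5,5])

```text
time_s: 25.95
eef_pos: [0.4634, 0.1601, 0.0714]
eef_rot: [0.0, 0.996, 0.086, -0.0]
wrist_force: [-5.9, -1.3, -2.5]
opening: 0.222
grasp_force: 58.8
```

Run:
```python
from g import *
o,im,w=glass('w16');M=rot(o['eef_rot']).as_matrix();print('F tool',M.T@o['wrist_force'],o['torque'])
```

```text
t 25.95 pos [0.4634 0.1601 0.0714] toolx [ 0.9852  0.1711 -0.0004] z [-0.0004 -0.0001 -1.    ] F [-5.9345 -1.2929 -2.5027] op 0.22221725687508762 58.826592564582825
glass ((101.25151062011719, 0.3838113248348236), 11.926862716674805) 2336
F tool [-6.0672  0.2582  2.5051] [-0.1487  0.9566 -0.0044]
```

Run:
```python
from g import *
o=ctrl.get_obs();M=rot(o['eef_rot']).as_matrix();w=ctrl.calibration('wrist');im=cv2.imread('pics/w16.png')
for n in('w13','w16'):
  im=cv2.imread(f'pics/{n}.png')
  for s in(-1,1):
    r=np.arange(19,31,.5)[:,None];u=np.array([17,21*s])/27.02
    for z in(-.0115,):
        P=o['eef_pos']+(np.c_[r*u+[101.2,.4],0*r]*1e-3+[0,0,-z])@M.T
        px=fishproj(w,P);ok=px[:,1]>0
        print(n,s,px[0],px[-1],[int(cv2.getRectSubPix(im,(1,1),tuple(map(float,p)))[0,0,1]) for p in px[ok]])
im=cv2.imread('pics/w16.png')
print(im[0:32:2,236:270:2,1]);print(im[0:32:2,354:390:2,1])
```

```text
w13 -1 [270.9712   7.2098] [247.2677  -8.8144] [248, 249, 249, 248, 247, 230, 157, 124, 103, 97, 94]
w13 1 [352.008    7.2911] [375.651   -8.6792] [191, 190, 187, 190, 246, 237, 160, 87, 94, 115, 111]
w16 -1 [270.9712   7.2098] [247.2677  -8.8144] [248, 249, 249, 248, 248, 223, 124, 94, 97, 99, 98]
w16 1 [352.008    7.2911] [375.651   -8.6792] [189, 188, 186, 187, 217, 233, 145, 116, 127, 125, 154]
[[219 218 219 218 216 154 246 243 249 248 244 138  97 100  92 103 108]
 [220 221 219 219 219 174 127 116 117 104  98  96  99  96  91 138 238]
 [216 220 218 220 220 207 134 118 115 109 101  96  99  93 140 244 248]
 [220 219 220 220 218 222 187 121 112 107 102  95  95 134 246 248 249]
 [220 217 218 218 220 220 199 189 132 103  94  97 158 246 249 248 249]
 [220 220 219 219 218 216 198 202 202 202 203 177 236 247 248 249 249]
 [220 220 216 219 222 215 198 200 198 198 194 207 246 248 249 249 249]
 [220 217 221 219 219 214 197 197 200 195 193 236 247 248 249 249 249]
 [219 218 219 217 220 210 197 197 201 196 210 242 249 248 248 249 248]
 [220 220 220 220 219 215 196 196 202 195 233 249 249 248 2
[... 939 characters left out ...]
221 221 220 218 218 216]
 [191 191 204 214 233 237 148 130 130 130 154 184 197 205 219 217 219 218]
 [193 193 189 191 195 250 160 132 132 128 153 148 148 146 203 217 219 216]
 [192 189 191 195 251 246 251 156 129 131 150 152 148 143 221 220 215 220]
 [192 191 192 192 246 246 247 226 138 144 150 149 151 147 223 220 216 218]
 [192 194 194 190 243 248 248 238 150 138 149 149 150 167 219 220 218 219]
 [189 195 192 191 189 189 183 243 150 154 150 153 150 150 145 143 222 219]
 [156 198 193 192 194 193 195 214 161 147 151 151 152 151 150 150 144 221]
 [176 196 196 190 193 190 187 250 204 150 150 150 148 148 149 148 144 222]
 [187 196 191 195 195 191 187 248 224 153 148 154 149 150 149 149 191 218]]
```

```bash
python3 - <<'E'
from g import *
o=ctrl.get_obs();M=rot(o['eef_rot']).as_matrix();w=ctrl.calibration('wrist')
im=cv2.imread('pics/w16.png');print(im[0:14,244:262,1]);print(im[0:14,358:376,1])
T=lambda px,z:np.round((fish(w,px,z)-o['eef_pos'])@M*1000,1)
print('base L,R',T([[253,9],[370,9]],.05),'top L,R',T([[252,1],[368,1]],.06),'sides L',T([[247,4],[373,4]],.055))
E
cat > /dev/null
```

```text
[[216 181 154 228 246 242 243 248 249 249 248 249 244 189 138  96  97  98]
 [222 212 152 140 171 189 192 205 214 230 181 112  95  93  89  92  97  99]
 [219 212 174 137 127 120 116 110 117 110 104  99  98 103  96  95  99  93]
 [221 221 207 164 133 128 123 117 112 108 105 104 101  98  96  96  99 101]
 [220 220 207 170 134 129 118 125 115 117 109 103 101  92  96  96  99  96]
 [219 220 222 192 147 129 120 120 117 113 108  99  97  99  91  96  95  96]
 [218 218 222 219 187 147 121 119 112 114 107 100 102  99  95  99  95  87]
 [220 220 219 222 204 183 150 118 115 107 106  99  97  92  96  92  83 153]
 [220 215 220 221 199 202 189 154 132 109 103  97  94  98  97  90 158 232]
 [218 217 216 220 197 197 202 197 200 182 181 143 124 161 124 133 230 246]
 [218 219 216 221 198 195 202 201 202 202 202 199 203 204 177 210 236 248]
 [218 220 219 195 196 199 195 201 200 196 196 199 195 194 209 235 237 247]
 [222 220 215 197 198 199 200 198 198 200 198 196 194 194 207 233 246 248]
 [218 218 215 193 197 193 200 199 197 197 196 197 199 199 233 238 248 247]]
[[144 144 138 142 145 190 242 245 254 230 229 204
[... 455 characters left out ...]
156 149 150 149 151]
 [248 253 219 128  99  90  95  95  90  95 110 129 144 154 148 149 151 151]
 [248 249 238 190 129  93 103 113 120 129 128 140 151 151 152 150 149 152]
 [247 248 246 219 166 138 132 128 137 131 129 139 153 153 153 149 153 147]
 [247 246 248 240 194 150 133 127 128 130 129 137 151 150 153 148 150 165]
 [247 247 247 248 239 197 150 127 131 131 132 130 148 146 146 150 150 159]
 [246 247 246 246 244 207 154 141 131 131 130 131 127 129 125 128 149 167]
 [249 249 248 248 251 250 192 155 129 130 128 130 131 132 128 129 154 228]]
base L,R [[116.2 -22.5  21.3]
 [116.3  23.4  21.3]] top L,R [[116.1 -21.4  11.3]
 [116.   21.1  11.3]] sides L [[116.8 -24.1  16.3]
 [116.7  23.8  16.3]]
```

The posts' near faces are 116.1 mm ahead in the tool frame, so the chamber is still about 1.9 mm short, right before the click. Going on in small steps.

Emit:
send_rows(dr=[[0,0,0],[0,0,0],[0,0,0],[0,0,0],[0,0,0],[0,0,0],[0,0,0],[0,0,0]], xyz=[[0.01,0,0],[0.02,0,0],[0.03,0,0],[0.03,0,0],[0.03,0,0],[0.03,0,0],[0.03,0,0],[0.03,0,0]], jaw=[5,5,5,5,5,5,5,5])

```text
time_s: 27.0
eef_pos: [0.4643, 0.1602, 0.0717]
eef_rot: [0.0, 0.996, 0.086, 0.001]
wrist_force: [-1.6, 1.3, -1.9]
opening: 0.22
grasp_force: 58.8
```

```bash
cat >> g.py <<'E'
def post(n):
    o,im,w=glass(n);M=rot(o['eef_rot']).as_matrix();print('F tool',M.T@o['wrist_force'],'tau/.175',np.hypot(*o['torque'][:2])/.175)
    print('cols L,R',im[0:12,252,1],im[0:12,368,1])
E
python3 -c "
from g import *
post('w17')"
```

```text
t 27.0 pos [0.4643 0.1602 0.0717] toolx [0.9853 0.1711 0.001 ] z [ 0.001  0.    -1.   ] F [-1.5503  1.2918 -1.8759] op 0.2195731008015884 58.84097456932068
glass ((101.39735412597656, 0.00017791273421607912), 11.931570053100586) 2321
F tool [-1.3083 -1.5382  1.8744] tau/.175 2.179479591152896
cols L,R [241 243 245 248 194 111 115 116 111 113 112 157] [244 246 244 170  95  95  98  96  93 100 123 133]
```

It clicked: the force fell from 5.5 N to about 1.5 N. Now pushing home against the posts.

Emit:
send_rows(dr=[[0,0,0],[0,0,0],[0,0,0],[0,0,0],[0,0,0],[0,0,0],[0,0,0],[0,0,0]], xyz=[[0.01,0,0],[0.02,0,0],[0.03,0,0],[0.03,0,0],[0.03,0,0],[0.03,0,0],[0.03,0,0],[0.03,0,0]], jaw=[5,5,5,5,5,5,5,5])

```text
time_s: 28.05
eef_pos: [0.4643, 0.1602, 0.0715]
eef_rot: [0.0, 0.996, 0.086, 0.0]
wrist_force: [-0.6, 0.2, -2.2]
opening: 0.226
grasp_force: 58.9
```

```bash
python3 -c "
from g import *
post('w18')"
```

```text
t 28.05 pos [0.4643 0.1602 0.0715] toolx [0.9853 0.171  0.0003] z [ 0.0003  0.     -1.    ] F [-0.6115  0.2399 -2.1855] op 0.225613965821877 58.85900259017944
glass ((101.43485260009766, -0.04321238771080971), 11.943382263183594) 2341
F tool [-0.5621 -0.341   2.1853] tau/.175 1.0266430373085915
cols L,R [242 244 249 240 158 110 117 113 117 113 116 168] [244 247 243 160  96  91  92  97  93 106 122 129]
```

Emit:
send_rows(dr=[[0,0,0],[0,0,0],[0,0,0],[0,0,0],[0,0,0],[0,0,0],[0,0,0],[0,0,0]], xyz=[[0.01,0,0],[0.02,0,0],[0.03,0,0],[0.04,0,0],[0.04,0,0],[0.04,0,0],[0.04,0,0],[0.04,0,0]], jaw=[5,5,5,5,5,5,5,5])

```text
time_s: 29.1
eef_pos: [0.4644, 0.1603, 0.0714]
eef_rot: [-0.0, 0.996, 0.086, -0.0]
wrist_force: [-2.2, 0.0, -0.7]
opening: 0.225
grasp_force: 58.9
```

```bash
python3 -c "
from g import *
post('w19')"
```

```text
t 29.1 pos [0.4644 0.1603 0.0714] toolx [ 0.9852  0.1711 -0.0003] z [-0.0003 -0.     -1.    ] F [-2.2333  0.042  -0.7267] op 0.22493186795367745 58.86882662773132
glass ((101.45430755615234, -0.05146186053752899), 11.974136352539062) 2339
F tool [-2.1929 -0.4235  0.7275] tau/.175 2.099703506560048
cols L,R [242 244 246 246 181 109 116 116 115 114 115 164] [244 247 244 174  93 100  97  91  94 100 124 132]
```

Emit:
send_rows(dr=[[0,0,0],[0,0,0],[0,0,0],[0,0,0],[0,0,0],[0,0,0],[0,0,0],[0,0,0]], xyz=[[0.01,0,0],[0.02,0,0],[0.03,0,0],[0.04,0,0],[0.04,0,0],[0.04,0,0],[0.04,0,0],[0.04,0,0]], jaw=[5,5,5,5,5,5,5,5])

```text
time_s: 30.15
eef_pos: [0.4648, 0.1604, 0.0714]
eef_rot: [-0.0, 0.996, 0.086, -0.0]
wrist_force: [-3.6, -0.3, -2.7]
opening: 0.221
grasp_force: 58.9
```

```bash
python3 -c "
from g import *
post('w20')"
```

```text
t 30.15 pos [0.4648 0.1604 0.0714] toolx [ 0.9852  0.1712 -0.0003] z [-0.0003 -0.     -1.    ] F [-3.5738 -0.2659 -2.7444] op 0.22068142716355615 58.87204170227051
glass ((101.22959899902344, -0.16142839193344116), 11.936517715454102) 2298
F tool [-3.5657 -0.3496  2.7456] tau/.175 3.862166121237457
cols L,R [239 243 244 247 248 141 111 115 113 114 110 116] [245 244 247 237 143  98 102  93  90  94 103 121]
```

Emit:
send_rows(dr=[[0,0,0],[0,0,0],[0,0,0],[0,0,0],[0,0,0],[0,0,0],[0,0,0],[0,0,0]], xyz=[[0.01,0,0],[0.02,0,0],[0.03,0,0],[0.03,0,0],[0.03,0,0],[0.03,0,0],[0.03,0,0],[0.03,0,0]], jaw=[5,5,5,5,5,5,5,5])

```text
time_s: 31.2
eef_pos: [0.4649, 0.1604, 0.0713]
eef_rot: [0.0, 0.996, 0.086, -0.0]
wrist_force: [-5.4, 0.8, -2.2]
opening: 0.226
grasp_force: 58.9
```

```bash
python3 -c "
from g import *
post('w21')"
```

```text
t 31.2 pos [0.4649 0.1604 0.0713] toolx [ 0.9853  0.1711 -0.0006] z [-0.0006 -0.0001 -1.    ] F [-5.3524  0.7538 -2.1619] op 0.22582419074940036 58.88067126274109
glass ((101.24475860595703, -0.351998895406723), 11.977837562561035) 2294
F tool [-5.1432 -1.6583  2.1652] tau/.175 5.410979192145572
cols L,R [238 240 243 246 248 198 108 115 116 119 110 112] [245 246 245 248 197 100 101  96  97  91  95 114]
```

Home on the posts at about 5 N. Easing off to about 1 N.

Emit:
send_rows(dr=[[0,0,0],[0,0,0],[0,0,0],[0,0,0],[0,0,0],[0,0,0],[0,0,0],[0,0,0]], xyz=[[-0.02,0,0],[-0.04,0,0],[-0.06,0,0],[-0.07,0,0],[-0.07,0,0],[-0.07,0,0],[-0.07,0,0],[-0.07,0,0]], jaw=[5,5,5,5,5,5,5,5])

```text
time_s: 32.25
eef_pos: [0.4648, 0.1603, 0.0716]
eef_rot: [0.0, 0.996, 0.086, 0.0]
wrist_force: [-2.0, 0.4, -1.8]
opening: 0.225
grasp_force: 58.9
```

```bash
python3 -c "
from g import *
post('w22')"
```

```text
t 32.25 pos [0.4648 0.1603 0.0716] toolx [0.9853 0.1711 0.0006] z [ 0.0006  0.     -1.    ] F [-1.9751  0.3929 -1.8168] op 0.22474206359278673 58.85165512561798
glass ((101.32673645019531, -0.4038470387458801), 11.858325958251953) 2270
F tool [-1.8798 -0.7252  1.8157] tau/.175 2.5689226592262524
cols L,R [240 241 244 247 250 183 114 115 118 120 114 105] [244 245 246 247 182  97  98  95  96  93 109 125]
```

Emit:
send_rows(dr=[[0,0,0],[0,0,0],[0,0,0],[0,0,0],[0,0,0],[0,0,0],[0,0,0],[0,0,0]], xyz=[[-0.03,0,0],[-0.03,0,0],[-0.03,0,0.05],[-0.03,0,0.1],[-0.03,0,0.15],[-0.03,0,0.2],[-0.03,0,0.25],[-0.03,0,0.3]], jaw=[5,5,5,5,5,5,5,5])

```text
time_s: 33.3
eef_pos: [0.4644, 0.1603, 0.0685]
eef_rot: [-0.0, 0.996, 0.086, 0.0]
wrist_force: [0.5, -0.0, -1.3]
opening: 0.221
grasp_force: 59.0
```

```bash
python3 -c "
from g import *
post('w23')"
```

```text
t 33.3 pos [0.4644 0.1603 0.0685] toolx [0.9853 0.1711 0.0003] z [ 0.0003  0.     -1.    ] F [ 0.472  -0.0042 -1.2612] op 0.22075750816568812 58.961729407310486
glass ((102.37548065185547, -0.45448577404022217), 12.164910316467285) 2421
F tool [0.464  0.0849 1.2614] tau/.175 0.19626302033801507
cols L,R [251 203 106 108 114 110 114 110 107 182 202 201] [233 115 106 103 100  96  97 101 121 134 135 132]
```

Run:
```python
from g import *
o=ctrl.get_obs();M=rot(o['eef_rot']).as_matrix();w=ctrl.calibration('wrist');im=cv2.imread('pics/w23.png')
T=lambda px,z:np.round((fish(w,px,z)-o['eef_pos'])@M*1000,1)
hsv=cv2.cvtColor(im,cv2.COLOR_BGR2HSV);m=cv2.inRange(hsv,(80,30,100),(100,255,255));m[:,:240]=0;m[:,380:]=0;m[110:]=0
k=np.argwhere(m>0)[:,::-1].astype(np.float32);print('glass',cv2.minEnclosingCircle(T(k,.0512)[:,:2].astype(np.float32)))
print('top L,R',T([[252,1.3],[368,.6]],.06),'base',T([[253,9.2],[368,7.8]],.05))
```

```text
glass ((102.13407897949219, -0.4748772382736206), 12.071425437927246)
top L,R [[114.8 -20.9   8.4]
 [115.1  20.7   8.4]] base [[115.1 -22.   18.4]
 [115.7  22.2  18.4]]
```

Emit:
send_rows(dr=[[0,0,0],[0,0,0],[0,0,0],[0,0,0],[0,0,0],[0,0,0],[0,0,0],[0,0,0]], xyz=[[0,0,0.1],[0,0,0.2],[0,0,0.3],[0,0,0.35],[0,0,0.35],[0,0,0.35],[0,0,0.35],[0,0,0.35]], jaw=[5,5,5,5,5,5,5,5])

```text
time_s: 34.35
eef_pos: [0.4643, 0.1603, 0.065]
eef_rot: [-0.0, 0.996, 0.086, 0.0]
wrist_force: [0.9, 0.4, -1.7]
opening: 0.229
grasp_force: 59.0
```

```bash
python3 -c "
from g import *
post('w24')"
```

```text
t 34.35 pos [0.4643 0.1603 0.065 ] toolx [0.9853 0.1711 0.    ] z [ 0.  0. -1.] F [ 0.9452  0.3961 -1.7236] op 0.228986289197537 58.96056532859802
glass ((103.49939727783203, -0.47800564765930176), 12.48729419708252) 2539
F tool [ 0.9989 -0.2285  1.7236] tau/.175 0.19023852940489389
cols L,R [106 106 104 104 104  99 154 201 208 227 239 237] [105 103 100  96  94 114 133 135 130 130 142 155]
```

The chamber is home: post-to-chamber distance measures 17.0 mm, and it rests on the rails. Drawing the fork out.

Emit:
send_rows(dr=[[0,0,0],[0,0,0],[0,0,0],[0,0,0],[0,0,0],[0,0,0],[0,0,0],[0,0,0]], xyz=[[-0.2,0,0],[-0.6,0,0],[-1.2,0,0],[-1.9,0,0],[-2.7,0,0],[-3.5,0,0],[-4.2,0,0],[-4.6,0,0]], jaw=[5,5,5,5,5,5,5,5])

```text
time_s: 35.4
eef_pos: [0.4184, 0.1523, 0.065]
eef_rot: [-0.0, 0.996, 0.086, -0.0]
wrist_force: [-0.3, 0.6, -1.2]
opening: 0.227
grasp_force: 59.0
```

Emit:
send_rows(dr=[[0,0,0],[0,0,0],[0,0,0],[0,0,0],[0,0,0],[0,0,0],[0,0,0],[0,0,0]], xyz=[[-0.6,0,0],[-1.3,0,0],[-2.1,0,0],[-2.8,0,0],[-3.2,0,-0.4],[-3.4,0,-1.2],[-3.4,0,-2.2],[-3.4,0,-2.8]], jaw=[5,5,5,5,5,5,5,5])

```text
time_s: 36.4
eef_pos: [0.3862, 0.1467, 0.0941]
eef_rot: [0.0, 0.996, 0.086, 0.001]
wrist_force: [0.1, 0.2, -1.6]
opening: 0.224
grasp_force: 59.0
```

Run:
```python
from g import *
o=ctrl.get_obs();tool(o);plan(o,[.4716,-.014,.095],np.radians(8.72))
t=ctrl.camera('top')[:,:,::-1].copy();cv2.imwrite('pics/top25.png',t);hsv=cv2.cvtColor(t,cv2.COLOR_BGR2HSV);c=ctrl.calibration('top')
m=cv2.inRange(hsv,(80,30,90),(105,255,255));m[:215]=0;m[250:]=0;m[:,:255]=0;m[:,:285][:, :255]=0;m[:,285:]=0
k=np.argwhere(m)[:,::-1];print(len(k),k.mean(0) if len(k) else '')
w=ctrl.calibration('wrist');im=ctrl.camera('wrist')[:,:,::-1];cv2.imwrite('pics/w25.png',im)
print('chamber world (expected)',np.array([.4644,.1603])+(102.1e-3)*np.array([.9853,.1711])+.00047*np.array([-.1711,.9853]), pts(c,k.mean(0),.0512) if len(k) else '')
```

```text
t 36.4 pos [0.3862 0.1467 0.0941] toolx [0.9852 0.1711 0.0018] z [ 0.0018  0.0002 -1.    ] F [ 0.1302  0.2216 -1.5971] op 0.22403655023567645 58.961631059646606
xyz [ 5.6643 17.29   -0.0761] dr [ 0.0013 -0.0169  0.1889]
72 [267.3611 234.8472]
chamber world (expected) [0.5649 0.1782] [[0.5616 0.1784 0.0512]]
```

Emit:
send_rows(dr=[[0,0,0],[0,0,0],[0,0,0],[0,0,0.1],[0,0,0.19],[0,0,0.19],[0,0,0.19],[0,0,0.19]], xyz=[[0,1.5,0],[0,4,0],[0,7,0],[1,10.5,0],[2.5,13.5,0],[4,16,0],[5.2,17,0],[5.66,17.29,0]], jaw=[5,5,5,5,5,5,5,5])

```text
time_s: 37.5
eef_pos: [0.4712, -0.0141, 0.0928]
eef_rot: [-0.0, 0.997, 0.076, -0.0]
wrist_force: [-0.6, 0.1, -0.7]
opening: 0.22
grasp_force: 59.0
```

Emit:
send_rows(dr=[[0,0,0],[0,0,0],[0,0,0],[0,0,0],[0,0,0],[0,0,0],[0,0,0],[0,0,0]], xyz=[[0,0,0],[0,0,1],[0,0,2.5],[0,0,4],[0,0,5.3],[0,0,6.2],[0,0,6.6],[0,0,6.7]], jaw=[5,5,5,5,5,5,5,5])

```text
time_s: 38.5
eef_pos: [0.4708, -0.0141, 0.0258]
eef_rot: [-0.0, 0.997, 0.076, -0.0]
wrist_force: [-0.1, -0.0, -1.9]
opening: 0.221
grasp_force: 59.0
```

Run:
```python
from g import *
o=ctrl.get_obs();tool(o);plan(o,[.4716,-.014,.0228],np.radians(8.72))
```

```text
t 38.5 pos [ 0.4708 -0.0141  0.0258] toolx [ 0.9885  0.1514 -0.0001] z [-0.0001  0.     -1.    ] F [-0.1205 -0.0438 -1.9317] op 0.22132606105800834 58.984798192977905
xyz [ 0.0789 -0.0023  0.3021] dr [-0.0003  0.0008 -0.0021]
```

Lower the last 3 mm, then open and retreat upwards.

Emit:
send_rows(dr=[[0,0,0],[0,0,0],[0,0,0],[0,0,0],[0,0,0],[0,0,0],[0,0,0],[0,0,0]], xyz=[[0,0,0.1],[0,0,0.2],[0,0,0.25],[0,0,0.3],[0,0,0.3],[0,0,0.3],[0,0,0.3],[0,0,0.3]], jaw=[5,5,5,5,5,5,5,5])

```text
time_s: 39.5
eef_pos: [0.4708, -0.0141, 0.023]
eef_rot: [0.0, 0.997, 0.076, 0.0]
wrist_force: [0.1, -0.6, -1.3]
opening: 0.226
grasp_force: 59.0
```

Emit:
send_rows(dr=[[0,0,0],[0,0,0],[0,0,0],[0,0,0],[0,0,0],[0,0,0],[0,0,0],[0,0,0]], xyz=[[0,0,0],[0,0,0],[0,0,0],[0,0,0],[0,0,0],[0,0,0],[0,0,0],[0,0,0]], jaw=[30,40,50,50,50,50,50,50])

```text
time_s: 40.5
eef_pos: [0.4708, -0.0141, 0.023]
eef_rot: [0.0, 0.997, 0.076, 0.0]
wrist_force: [-0.1, 0.2, -0.5]
opening: 0.503
grasp_force: 0.0
```

Emit:
send_rows(dr=[[0,0,0],[0,0,0],[0,0,0],[0,0,0],[0,0,0],[0,0,0],[0,0,0],[0,0,0]], xyz=[[0,0,-0.5],[0,0,-1.5],[0,0,-3],[0,0,-5],[0,0,-7],[0,0,-9],[0,0,-10],[0,0,-10]], jaw=[50,50,50,50,50,50,50,50])

```text
time_s: 41.5
eef_pos: [0.4714, -0.0143, 0.124]
eef_rot: [0.0, 0.997, 0.076, 0.001]
wrist_force: [-0.4, 0.1, -0.7]
opening: 0.502
grasp_force: 0.0
```

Run:
```python
from g import *
o=ctrl.get_obs();tool(o);w=ctrl.calibration('wrist');im=ctrl.camera('wrist')[:,:,::-1].copy();cv2.imwrite('pics/w30.png',im);hsv=cv2.cvtColor(im,cv2.COLOR_BGR2HSV)
m=cv2.inRange(hsv,(100,120,150),(125,255,255));k=np.argwhere(m>0)[:,::-1]
print('fin',cv2.minAreaRect(fish(w,k,.03)[:,:2].astype(np.float32)*1000),len(k))
m=cv2.inRange(hsv,(0,0,190),(180,40,255));m[:,:270]=0;m[190:]=0;m[:,350:]=0
k=np.argwhere(m>0)[:,::-1];print('blade',cv2.minAreaRect(fish(w,k,.003)[:,:2].astype(np.float32)*1000))
t=ctrl.camera('top')[:,:,::-1].copy();t0=cv2.imread('pics/top0.png');d=cv2.absdiff(t,t0).max(2);d=(d>60).astype(np.uint8);d[330:]=0
n,l,s,ce=cv2.connectedComponentsWithStats(d);print([list(s[i]) for i in range(1,n) if s[i,4]>12])
```

```text
t 41.5 pos [ 0.4714 -0.0143  0.124 ] toolx [0.9885 0.1515 0.002 ] z [ 0.0021 -0.0006 -1.    ] F [-0.4416  0.0942 -0.7488] op 0.5018606824496834 0.0
fin ((466.5988464355469, -14.383742332458496), (88.11580657958984, 17.316455841064453), 8.50223445892334) 3765
blade ((541.8599853515625, -3.431690216064453), (86.6662368774414, 23.80611801147461), 8.466636657714844)
[[np.int32(294), np.int32(203), np.int32(137), np.int32(127), np.int32(8471)], [np.int32(417), np.int32(208), np.int32(17), np.int32(21), np.int32(254)], [np.int32(265), np.int32(223), np.int32(3), np.int32(6), np.int32(16)], [np.int32(408), np.int32(225), np.int32(10), np.int32(12), np.int32(35)], [np.int32(258), np.int32(226), np.int32(4), np.int32(7), np.int32(18)], [np.int32(264), np.int32(233), np.int32(9), np.int32(6), np.int32(25)], [np.int32(340), np.int32(248), np.int32(7), np.int32(20), np.int32(77)], [np.int32(353), np.int32(287), np.int32(11), np.int32(18), np.int32(136)], [np.int32(367), np.int32(320), np.int32(5), np.int32(4), np.int32(15)], [np.int32(377), np.int32(321), np.int32(4), np.int32(5), np.int32(13)], [np.int32(388), np.int32(324), np.int32(4), np.int32(6), np.int32(16)]]
```

The fork lies flat in its old place, the stand is empty and the chamber is under the clip. Handing in.

```bash
python3 -c "
from bench import ctrl
print(ctrl.hand_in())"
```

```text
the job is handed in; nothing more can be done
None
```

I handed in the job at about 42 s: the chamber clicked in under the clip, sits home against both posts and rests on the rails, and the fork lies flat at its original spot. The push briefly peaked at about 5.5–6 N just before the click, above the 5 N asked but under the 8 N limit, and no verdict came back at hand-in.

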